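Fish a trapped feather key out of a slotted fixture with a hooked pick

ROBOT

A 6-joint arm with a two-finger parallel gripper is mounted at the origin on a cart in front of the work surface, level with it; the furniture and walls round the work are solid. World frame = base frame: x ahead of the robot, y to its left, z up, the work surface at z = 0. Lengths are in m, angles in rad, forces in N, time in s.
With the tool pointing down it reaches from about 0.375 to 0.75 m from the base axis. Payload 9 kg.
Tool frame: the origin (TCP) lies at the very end of the fingers, on their centre line; the grasp point (between the pads) lies 19 mm behind it; z points along the fingers, y is the direction in which the jaws open and shut (so a half turn about z gives the same grasp; the last joint's range is limited). The gripper opens to 85 mm and grips with 20 to 120 N. Pads are 22 mm wide; open, the fingers measure 114 mm over their backs; the gripper's body (76 mm by 85 mm) begins 54 mm behind the grasp point. The pads swing forward as they close: fully open they stand 13 mm farther back than shut.
Start: joints at [-1.501, 0.104, 0.097, 1.564, 0, 1.353], TCP at [0.17, -0.575, 0.231] pointing down, gripper open.
Joint ranges: [-2.99, 2.99], [-0.84, 1.86], [-1.1, 1.16], [-1.84, 2.11], [-1.51, 1.56], [-3.14, 3.14]. Speed limits (rad/s): [2.22, 2.22, 2.57, 3.14, 3.14, 3.14].

INTERFACE

Orientations are given as a unit quaternion [w, x, y, z].
In Python, from station import state, snapshot, job_done gives the robot as it stands. The module is installed in compiled form; this text tells all that it offers.
- The arm moves only by the tool arm_command, never from a script. Its argument "steps" is a list of rows, each a list of 5 numbers: the shift along the tool's x, y, z in mm, then the turn about the tool's z in degrees, then the gripper's target within -1 to 1 (fully open at 1, half-way at 0, shut at -1). A call has 1 to 5 rows; each row shifts and turns the commanded pose from where the row before left it, along the tool's axes as they then stand; what a row does not reach is not made up. A row lasts 1/10 s, in which the tool goes at most 50 mm and 8.59 degrees, less where a joint would pass 70% of its speed; a pose out of reach is approached as far as the arm can. A call with a gripper value outside its range is refused whole. The fingers move at their own pace and stop on an object; "force" is the grip in N (left out, the last holds). Time passes only in rows, so rows that do not move let the fingers close. It gives the time, the measured TCP pose, the force and the opening at its end, in the units of the state.
- state(): the state, without advancing time (a new reading comes with each control period).
- snapshot(name): name is "scene" or "top" or "wrist"; returns a dict with "image" (480x640x3 uint8, red, green, blue), "range_z" (480x640 float32, m along the optical axis (not along the pixel's ray), 0 where there is no reading), "fx", "fy", "cx", "cy" (pixels), "extrinsics" (4x4, takes a point from world to camera coordinates); the wrist camera has in their place "tool_from_camera" (4x4, takes a point from camera to tool coordinates, whose origin is the TCP and whose axes are the flange's). Camera axes: x right, y down, z forward; pixel columns grow to the right and rows downward; lengths in m; the calibration is good to about 2 mm. The wrist camera is an equidistant fisheye: a pixel r from the principal point sees the ray r / f radians off the axis. A picture is of the moment at which its call begins: read the wrist's pose just before it.
- job_done(): hands the job in, once; it reports no verdict.
The state is a dict: "time": time; "q": joint angles; "joint_velocities": joint speeds; "effort": joint torques, N m; "tcp_pos": TCP position; "ee_rot": TCP orientation; "contact_force": force on the tool from outside, world axes, zero at the start; "torque": the same for the moment, N m; "width": finger opening in m.
Only numpy, scipy, OpenCV 4.12 (cv2) and the standard library are available. Lean on these libraries where they do the work, as an engineer would, in place of code of your own. Each camera call takes 0.05 s, during which the arm holds its last target. There are 200 camera calls.

TASK

A steel key has slipped down into the narrow slot of the aluminium fixture. Slide the brass keeper fully aside to its left to unblock the slot and leave it there, take the hooked pick from its wooden rest, reach its hook down into the slot behind the key and drag the key right out onto the plate in front; then lay the pick back in its rest the way it lay, and set the key down (do not drop or throw it) in the green tray. Leave the other things on the bench, the tray included, where they are.

Things in the scene. Friction and masses are not known exactly. Their poses are not given: they have to be found in the camera images.
- fixture: Fixed. Aluminium block, x 0 to 118, y +-42 mm, top at z 42, on a dark steel plate 8 mm thick, x -85 to 118. Origin at bench level in the middle of the slot's open mouth in the block's front face; x into the slot, away from the robot, y left. Slot 13 mm wide, open on top and at the mouth, floor at z 8 mm, closed at x 105 mm. The key is to be dragged onto the plate in front (x below -20 mm).
- keeper (a joint): Brass keeper bar that slides along the fixture's +y just in front of the mouth (x -3.5 to -13.5 mm, z 10 to 22 mm): 0 = blocks the mouth, 0.030 m = end stop, mouth clear. About 1.2 N of friction, stays where it is left.
- keeper_post (a point): On the axis of the keeper's upright brass post (12 mm diameter), 50 mm above the bench; the post's top is 6 mm higher. 8.5 mm in front of the block's face, at fixture y = 8 mm + keeper value, so fingers on it must stay above the block's top (z 42 mm). Push or pinch it along the fixture's +y.
- key_center (a point): Centre of the loose steel key, a plain bar 40 x 9 x 12 mm (x along its length, z up), 35 g. It starts lying along the slot on its floor, centre 40 to 65 mm inside the mouth, too deep for fingers.
- pick_handle (a point): Centre of the hooked pick's wooden handle, 86 mm long (x, pointing to the hook), 14 mm wide (y), 16 mm high (z up), 90 g. A 6 mm steel shaft runs on from it along +x and is bent straight down at x 95 mm. Starts lying level in its rest.
- hook_tip (a point): Lower end of the pick's bent-down hook leg (6 mm round bar), 95 mm ahead of the handle centre and 60 mm below it; axes as the handle's.
- pick_rest: Fixed dark wooden rest; origin at bench level under its middle, x along the pick in it (hook end at +x). Base 85 x 44 x 8 mm; two posts 50 mm apart (gap along x), 36 mm wide, flared notches 18 mm wide at their floor, 67 mm up, cheeks to 79 mm. The handle lies in both notches, centre 75 mm up, within 6 mm of the middle; grip it between the posts.
- tray: Loose green open tray 84 (x) x 64 (y) x 14 mm, walls and floor 3 mm thick, 250 g; origin under its centre at bench level, z up.
- panel_end (a point): Front top corner of a fixed upright wooden panel, 25 mm thick, 280 mm tall, running from here straight away from the robot along the right of the work; go round its front or over it. At the left a lamp shade hangs 170 mm and more above the bench, within 150 mm of x 0.56, y 0.46 m.
- oil_cup: Bystander: small white oil cup with a brown stick, under the lamp; origin under its centre.
- loupe: Bystander: black eyepiece, left of the lamp; origin under its centre.
- tape_roll: Bystander: roll of tape on the red top at the right; origin under its centre.
- peg_jar: Bystander: jar with black lid on the red top at the right; origin under its centre.
- vial: Bystander: small amber vial with a black cap on the red top at the right; origin under its centre.
There are look-alikes about, which are no part of the job. What is shaped like the pick_rest but pink is not meant.

How it is judged:
By the outcome, as a careful person would: the job done as asked, in the order asked, and still so for the second after the job is handed in, with the robot touching nothing.
It also fails if it takes over 72 s, if anything falls off the work surface, if the arm or the gripper's body presses on something with over 40 N, if the wrist force passes 120 N, or if a joint passes its speed limit or range.

## Working session

There is one attempt and no reset: what is moved stays moved. The work goes in short steps, Python scripts to look and compute and a tool call to move; the robot and the scene stay as the last step left them, time stands still between calls to the robot, and variables do not carry over. Pictures are saved under pics/ and viewed, about 8 in all and at most 12, crops included, and the job is handed in when it is done.

Besides the shell and the picture viewer there is one more tool, called after ">>>" as name([rows], argument=value, ...), one row to a line, values as JSON. arm_command: Moves the arm, as the interface text tells. Its arguments: {"type":"object","properties":{"steps":{"type":"array"},"force":{"type":"number"}},"required":["steps"]}

```bash
mkdir -p pics; cat > h.py <<'E'
import numpy as np, cv2
from station import state, snapshot
def take(name):
    s=snapshot(name); np.savez(f'{name}.npz',**s); return s
def load(name): return dict(np.load(f'{name}.npz'))
def save(s,fn,crop=None,scale=1):
    im=cv2.cvtColor(s['image'],cv2.COLOR_RGB2BGR)
    if crop: u0,v0,u1,v1=crop; im=im[v0:v1,u0:u1]
    cv2.imwrite('pics/'+fn,cv2.resize(im,None,fx=scale,fy=scale,interpolation=cv2.INTER_CUBIC))
def cloud(s):
    z=s['range_z']; v,u=np.mgrid[:480,:640]
    P=np.stack([(u-s['cx'])/s['fx']*z,(v-s['cy'])/s['fy']*z,z],-1)
    E=s['extrinsics']; W=(P-E[:3,3])@E[:3,:3]
    W[z==0]=np.nan; return W
def ray(s,u,v,h):
    E=s['extrinsics'];R=E[:3,:3];c=-R.T@E[:3,3]
    d=R.T@np.array([(u-s['cx'])/s['fx'],(v-s['cy'])/s['fy'],1]); return c+d*(h-c[2])/d[2]
E
python3 - <<'E'
from h import *
print(state())
for n in ['scene','top']:
    s=take(n); save(s,n+'1.png'); print(n,s['fx'],s['extrinsics'].round(3).tolist())
E
```

```text
{'time': 0.0, 'q': array([-1.50067945e+00,  1.04666251e-01,  9.64946006e-02,  1.56385430e+00,
       -1.84119444e-06,  1.35308680e+00]), 'joint_velocities': array([ 0.0007107 ,  0.00054699,  0.00111121,  0.00135572, -0.00077032,
       -0.00051099]), 'effort': array([-2.90679545e-04, -5.56929195e+01,  5.03652477e+01,  1.66643306e-02,
       -1.91398685e-04,  1.87741568e-05]), 'tcp_pos': array([ 0.17030274, -0.57500943,  0.23055559]), 'ee_rot': array([-6.13207223e-04,  9.89662169e-01,  1.43416924e-01,  4.44116560e-05]), 'contact_force': array([0.14586564, 0.50761406, 0.46771214]), 'torque': array([ 0.00341127,  0.00379755, -0.03516067]), 'width': 0.08534957404777796}
scene 600.6161810801668 [[0.003, -1.0, 0.005, 0.177], [-0.412, -0.006, -0.911, 0.363], [0.911, 0.0, -0.412, 1.616], [0.0, 0.0, 0.0, 1.0]]
top 560.2552145454335 [[-0.068, -0.998, 0.003, 0.219], [-0.977, 0.066, -0.202, 0.535], [0.201, -0.017, -0.979, 1.551], [0.0, 0.0, 0.0, 1.0]]
```

View pics/scene1.png

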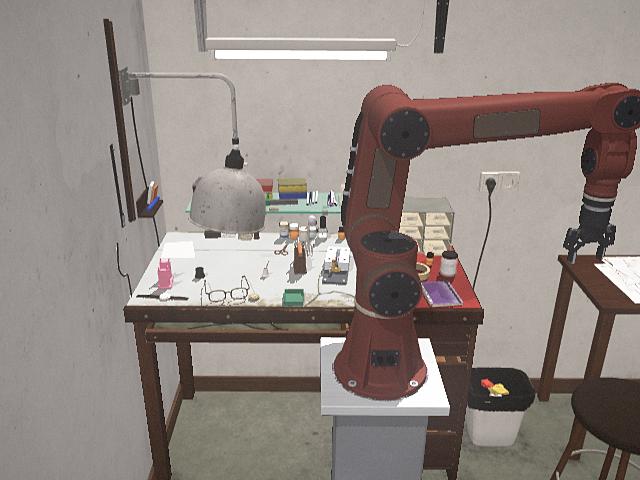

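View pics/top1.png

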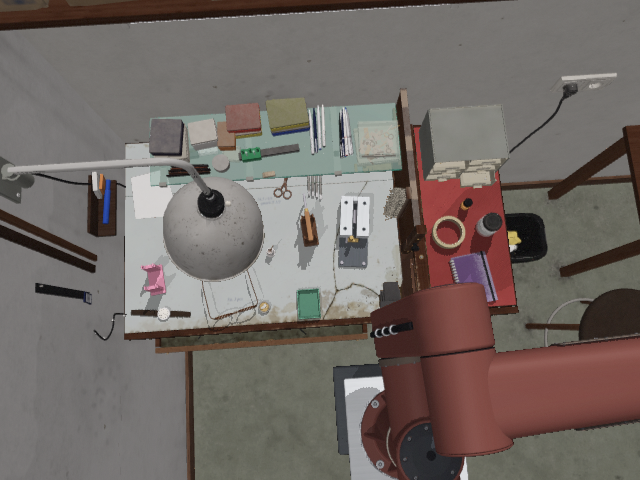

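Top view: the brown rest with the pick is at about (309,228), the pink look-alike at (152,278), the fixture with its brass keeper at (352,220)/(350,240), and the tray at (308,303). The green item at (250,154) is another look-alike. The panel is at about (408,90–285).

```bash
python3 - <<'E'
from h import *
s=load('top'); save(s,'crop1.png',(280,180,430,330),4)
W=cloud(s)
def st(n,m):
    p=W[m]; p=p[~np.isnan(p[:,0])]; print(n,len(p),np.median(p,0).round(3),p.min(0).round(3),p.max(0).round(3))
for u,v in [(309,228),(352,205),(352,255),(308,303),(405,282),(405,100),(405,240),(345,300),(395,300)]: print(u,v,W[v,u].round(4))
im=s['image'];hsv=cv2.cvtColor(im,cv2.COLOR_RGB2HSV)
v,u=np.mgrid[:480,:640]
box=lambda a,b,c,d:(u>=a)&(v>=b)&(u<=c)&(v<=d)
H=W[...,2]
g=box(290,280,330,325)&(hsv[...,0]>60)&(hsv[...,0]<95)&(hsv[...,1]>70); st('tray',g)
print(cv2.minAreaRect(np.argwhere(g)[:,::-1].astype(np.float32)))
b=box(325,185,385,245)&(abs(H-.042)<.006); st('block',b)
pl=box(325,235,385,280)&(abs(H-.008)<.004); st('plate',pl)
p=W[b][:,:2].astype(np.float32); print(cv2.minAreaRect(p))
r=box(290,195,325,255)&(H>.055)&(H<.1);st('rest',r); print(cv2.minAreaRect(W[r][:,:2].astype(np.float32)))
pn=box(380,85,430,330)&(H>.2)&(H<.32);st('panel',pn)
E
```

```text
309 228 [0.5722 0.2275 0.086 ]
352 205 [0.6435 0.0981 0.0377]
352 255 [0.5005 0.1077 0.0069]
308 303 [ 0.3698  0.2452 -0.0004]
405 282 [ 0.4127 -0.0422 -0.009 ]
405 100 [ 0.8588 -0.0468  0.2615]
405 240 [ 0.5148 -0.0349  0.1112]
345 300 [0.3706 0.138  0.0062]
395 300 [ 0.358  -0.0015  0.0404]
tray 631 [0.368 0.244 0.004] [ 0.326  0.213 -0.009] [0.409 0.275 0.022]
((308.2867736816406, 303.5152282714844), (28.85505485534668, 21.872844696044922), 85.91438293457031)
block 907 [0.61  0.089 0.042] [0.538 0.047 0.036] [0.672 0.14  0.048]
plate 810 [0.503 0.104 0.007] [0.421 0.006 0.004] [0.564 0.192 0.012]
((0.6035441756248474, 0.09477578103542328), (0.08393270522356033, 0.1333058923482895), 83.19695281982422)
rest 261 [0.591 0.231 0.08 ] [0.537 0.209 0.055] [0.674 0.249 0.091]
((0.6060374975204468, 0.23138175904750824), (0.13738542795181274, 0.03531332314014435), 4.910978317260742)
panel 3145 [ 0.739 -0.037  0.246] [ 0.494 -0.127  0.2  ] [0.905 0.029 0.288]
```

View pics/crop1.png

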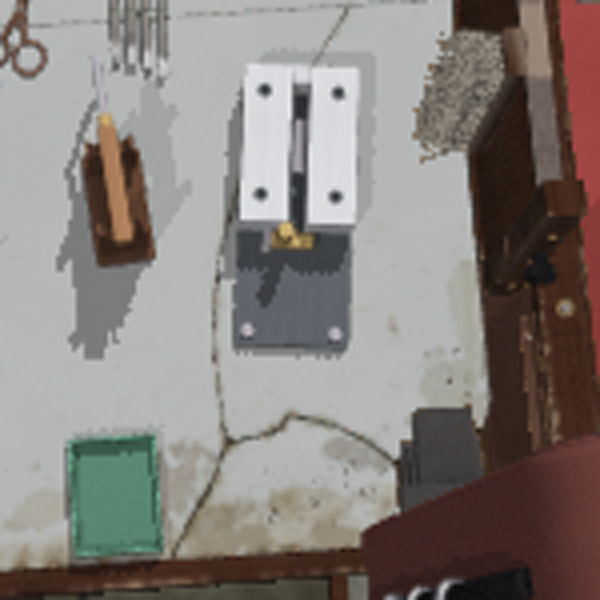

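The crop shows the real fixture (slot running away, key inside at crop (300,140), brass post at (288,236)), the pick in the brown rest and the tray. Now I'll write a move planner and travel over the front of the panel, then measure with the wrist camera.

```bash
cat >> h.py <<'E'
from scipy.spatial.transform import Rotation as Rn
def yaw_of(q):
    R=Rn.from_quat(np.r_[q[1:],q[0]]).as_matrix(); return np.degrees(np.arctan2(R[1,0],R[0,0]))
def plan(wps,start=None,grip=1,vmax=48,tmax=8.5):
    """wps: list of (x,y,z[m],yaw deg[,vmax mm]); tool pointing down; prints rows in tool axes"""
    if start is None:
        st=state(); p=np.array(st['tcp_pos'])*1000; yaw=yaw_of(st['ee_rot'])
    else: p=np.array(start[:3])*1000.; yaw=start[3]
    rows=[]
    for w in wps:
        t=np.array(w[:3])*1000; v=w[4] if len(w)>4 else vmax
        dy=(w[3]-yaw+180)%360-180 if abs(w[3]-yaw)>360 else w[3]-yaw
        n=int(max(1,np.ceil(np.linalg.norm(t-p)/v-1e-6),np.ceil(abs(dy)/tmax-1e-6)))
        for k in range(n):
            d=(t-p)/(n-k); a=np.radians(yaw); c,s=np.cos(a),np.sin(a)
            X=np.array([c,s,0]);Y=np.array([s,-c,0])
            r=np.round([d@X,d@Y,-d[2]],1); rt=-np.round((w[3]-yaw)/(n-k),1)
            p=p+r[0]*X+r[1]*Y-np.array([0,0,r[2]]); yaw-=rt
            rows.append([*map(float,r),float(rt),grip])
    for i in range(0,len(rows),5): print(str(rows[i:i+5]).replace('.0,',',').replace('-0,','0,'))
    print('end',p.round(1),round(yaw,1),len(rows))
E
python3 - <<'E'
from h import *
plan([(.17,-.575,.39,16.5),(.41,-.22,.39,75),(.42,.12,.33,150)])
E
```

```text
[[-0.1, 0, -39.8, 0, 1], [-0.1, 0, -39.9, 0, 1], [0, -0.1, -39.8, 0, 1], [-0.1, 0, -39.9, 0, 1], [36.8, -30.3, 0, -6.5, 1]]
[[40, -25.9, 0, -6.5, 1], [42.6, -21.2, 0, -6.5, 1], [44.8, -16.2, 0, -6.5, 1], [46.3, -11.1, 0, -6.5, 1], [47.2, -5.8, 0, -6.5, 1]]
[[47.6, -0.4, 0, -6.5, 1], [47.3, 5.1, 0, -6.5, 1], [46.5, 10.3, 0, -6.5, 1], [36.8, -8.7, 6.7, -8.3, 1], [37.6, -3.3, 6.7, -8.3, 1]]
[[37.7, 2.2, 6.7, -8.3, 1], [37, 7.6, 6.7, -8.4, 1], [35.5, 12.9, 6.6, -8.3, 1], [33.3, 17.9, 6.7, -8.4, 1], [30.3, 22.6, 6.6, -8.3, 1]]
[[26.8, 26.7, 6.7, -8.4, 1], [22.6, 30.4, 6.6, -8.3, 1]]
end [420. 120. 330.] 150.0 22
```

>>> arm_command([
  [0,0,-40,0,1],
  [0,0,-40,0,1],
  [0,0,-40,0,1],
  [0,0,-40,0,1],
  [37,-30,0,-6.5,1],
])

```text
time: 0.6
tcp_pos: [0.1955, -0.5423, 0.396]
ee_rot: [0.005, 0.98, 0.198, -0.001]
contact_force: [0.9, 0.4, 0.5]
width: 0.0855
```

>>> arm_command([
  [40,-26,0,-6.5,1],
  [43,-21,0,-6.5,1],
  [45,-16,0,-6.5,1],
  [46,-11,0,-6.5,1],
  [47,-6,0,-6.5,1],
])

```text
time: 1.1
tcp_pos: [0.3315, -0.3373, 0.391]
ee_rot: [-0.0, 0.884, 0.467, 0.0]
contact_force: [0.6, -0.6, 0.5]
width: 0.0851
```

>>> arm_command([
  [48,0,0,-6.5,1],
  [47,5,0,-6.5,1],
  [46,10,0,-6.5,1],
  [37,-9,7,-8.3,1],
  [38,-3,7,-8.3,1],
])

```text
time: 1.6
tcp_pos: [0.4133, -0.1434, 0.3767]
ee_rot: [-0.0, 0.695, 0.719, -0.0]
contact_force: [0.6, -0.2, 0.4]
width: 0.0854
```

>>> arm_command([
  [38,2,7,-8.3,1],
  [37,8,7,-8.3,1],
  [35,13,7,-8.3,1],
  [33,18,7,-8.3,1],
  [30,23,7,-8.3,1],
])

```text
time: 2.1
tcp_pos: [0.4198, 0.0449, 0.3418]
ee_rot: [0.0, 0.395, 0.919, -0.0]
contact_force: [1.1, -0.7, -0.8]
width: 0.0857
```

>>> arm_command([
  [27,27,7,-8.3,1],
  [23,30,7,-8.3,1],
  [0,0,0,0,1],
])

```text
time: 2.4
tcp_pos: [0.4212, 0.1229, 0.3272]
ee_rot: [-0.001, 0.257, 0.966, 0.0]
contact_force: [0.0, -0.3, 0.0]
width: 0.0855
```

```bash
python3 - <<'E'
from h import *
s=state(); print(s['time'],s['tcp_pos'],yaw_of(s['ee_rot']),s['q'].round(2),s['contact_force'].round(1))
w=take('wrist'); np.savez('wp.npz',p=s['tcp_pos'],q=s['ee_rot']); save(w,'w1.png'); print(w['fx'],w['cx'],w['cy'],w['tool_from_camera'].round(3).tolist())
t=take('top'); 
E
```

```text
2.4 [0.42119642 0.12288173 0.32715275] 150.22714262746192 [-0.02 -0.33 -0.13  1.77  0.    0.5 ] [ 0.  -0.3  0. ]
371.64829954431775 321.4118995276839 233.72794406925095 [[0.0, -0.96, -0.28, 0.073], [1.0, 0.0, -0.001, 0.0], [0.001, -0.28, 0.96, -0.142], [0.0, 0.0, 0.0, 1.0]]
```

View pics/w1.png

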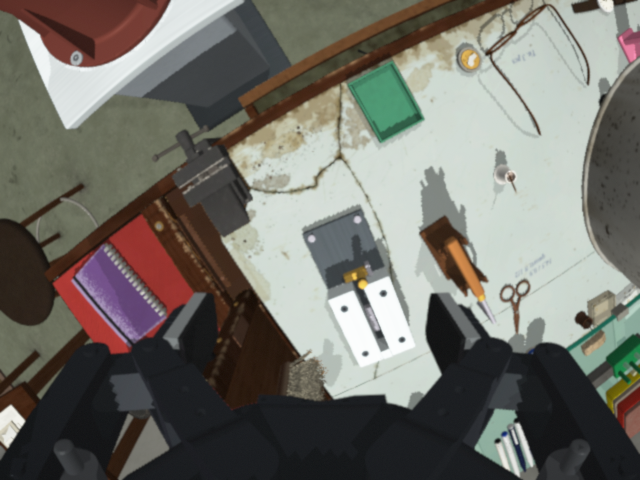

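The wrist view shows the fixture at (360,285) with the brass post at about (358,277), the pick's handle from (440,235) to (482,300), the rest posts beside it, and the tray at (386,102). I'll measure with wrist depth plus rays.

```bash
cat >> h.py <<'E'
def wray(w):
    v,u=np.mgrid[:480,:640]; x=(u-w['cx'])/w['fx']; y=(v-w['cy'])/w['fy']; th=np.hypot(x,y)+1e-9
    return np.stack([np.sin(th)*x/th,np.sin(th)*y/th,np.cos(th)],-1)
def wframe(w,p,q):
    R=Rn.from_quat(np.r_[q[1:],q[0]]).as_matrix(); T=w['tool_from_camera']
    return R@T[:3,:3], R@T[:3,3]+p
def wcloud(w,p,q):
    d=wray(w); R,c=wframe(w,p,q); z=w['range_z']; W=(d*(z/d[...,2])[...,None])@R.T+c; W[z==0]=np.nan; return W
def wplane(w,p,q,h):
    R,c=wframe(w,p,q); d=wray(w)@R.T; return c+d*((h-c[2])/d[...,2])[...,None]
def wtake():
    s=state(); w=take('wrist'); np.savez('wp.npz',p=s['tcp_pos'],q=s['ee_rot']); return w,s['tcp_pos'],s['ee_rot']
E
cat > m1.py <<'E'
from h import *
w=load('wrist'); P=np.load('wp.npz'); p,q=P['p'],P['q']; W=wcloud(w,p,q); H=W[...,2]
hsv=cv2.cvtColor(w['image'],cv2.COLOR_RGB2HSV); h,s_,v_=[hsv[...,i].astype(int) for i in range(3)]
v,u=np.mgrid[:480,:640]; box=lambda a,b,c,d:(u>=a)&(v>=b)&(u<=c)&(v<=d)
def rect(n,m,z):
    m=cv2.morphologyEx(m.astype(np.uint8),cv2.MORPH_OPEN,np.ones((2,2),np.uint8)); k,l,stt,_=cv2.connectedComponentsWithStats(m)
    m=l==1+np.argmax(stt[1:,4]); X=wplane(w,p,q,z)[m][:,:2].astype(np.float32)*1000
    c,sz,a=cv2.minAreaRect(X); print(n,m.sum(),'c',np.round(c,1),'sz',np.round(sz,1),'ang',round(a,1),'depthz',np.nanmedian(H[m]).round(4),'mean',X.mean(0).round(1)); return m
print('bench z',np.nanmedian(H[box(370,180,400,220)]))
a=box(300,270,420,375)&(s_<30)&(v_>225); st=rect('block',a|(box(300,270,420,375)&(abs(H-.042)<.008)),.042)
rect('plate',box(295,195,400,285)&(s_<60)&(v_<130)&(abs(H-.008)<.006),.008)
br=box(335,255,380,300)&(h>12)&(h<32)&(s_>130)
print('brass'); ys,xs=np.where(br); print(xs.min(),xs.max(),ys.min(),ys.max())
B=W[br]; print('high',np.nanmean(B[B[:,2]>.05],0),(B[:,2]>.05).sum(),'low',np.nanmean(B[B[:,2]<.03],0))
rect('tray',box(340,50,430,150)&(h>60)&(h<95)&(s_>70),.012)
rect('handle',box(425,225,500,305)&(h>5)&(h<22)&(s_>130)&(v_>150),.083)
rect('rest',box(405,205,500,310)&(h<22)&(s_>80)&(v_<150)&(abs(H-.079)<.012),.079)
for n,uv in dict(steel=(490,318),ferr=(481,298)).items(): print(n,wplane(w,p,q,.075)[uv[1],uv[0]],H[uv[1],uv[0]])
E
python3 m1.py; python3 - <<'E'
from h import *
w=load('wrist'); save(w,'w1c.png',(295,200,515,375),3.6)
E
```

```text
bench z -0.00021778409302816715
block 4298 c [610.   95.8] sz [ 85.2 124.2] ang 83.7 depthz 0.0418 mean [608.2  96.3]
plate 3505 c [510.5 107.3] sz [83.6 89.4] ang 83.6 depthz 0.0079 mean [506.9 107.9]
brass
344 366 267 288
high [0.54104667 0.11082068 0.05503306] 71 low [0.5401753  0.10334826 0.02058889]
tray 3421 c [367.8 245.8] sz [83.9 64.5] ang 0.3 depthz 0.003 mean [367.6 245.5]
handle 623 c [582.1 230.7] sz [86.4 12.6] ang 5.1 depthz 0.0826 mean [579.1 230.3]
rest 64 c [538.3 226. ] sz [ 8.  14.5] ang 13.0 depthz 0.0801 mean [538.2 226.5]
steel [0.66600283 0.23610353 0.075     ] 0.07753371526280134
ferr [0.63038453 0.23464345 0.075     ] 0.07958162726669527
```

View pics/w1c.png

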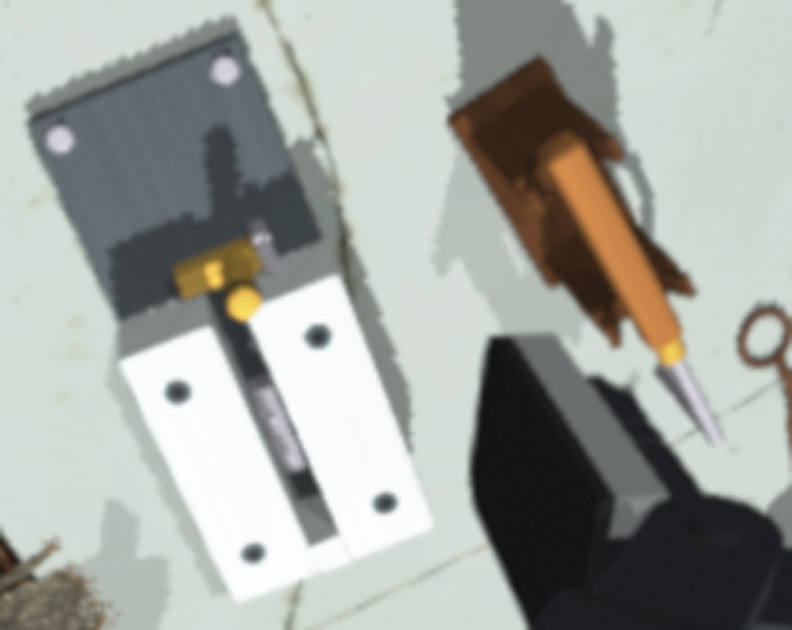

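Crop: the post top is at (243,303), the key lies in the slot from (258,385) to (303,470), the pick is yellow-tipped and pointing away, and the keeper blocks the mouth. Next I'll refine the fixture frame (slot edges, front and back faces) and the key.

```bash
cat > m2.py <<'E'
from h import *
import sys
w=load('wrist'); P=np.load('wp.npz'); p,q=P['p'],P['q']
def fx(W,o=(551,102),a=-6.3):
    a=np.radians(a); d=W[...,:2]*1000-np.array(o); return np.stack([d[...,0]*np.cos(a)+d[...,1]*np.sin(a),-d[...,0]*np.sin(a)+d[...,1]*np.cos(a)],-1)
T=wplane(w,p,q,.042); F=fx(T); hsv=cv2.cvtColor(w['image'],cv2.COLOR_RGB2HSV).astype(int); white=(hsv[...,1]<40)&(hsv[...,2]>222)
m=(abs(F[...,0]-60)<75)&(abs(F[...,1])<55)
for x in range(10,100,15):
    k=m&(abs(F[...,0]-x)<4)&white; y=F[...,1][k]; L=y[y>0]; R=y[y<0]
    print(x,'slot edges',np.percentile(L,1).round(1),np.percentile(R,99).round(1),'outer',L.max().round(1),R.min().round(1))
for y in (-25,25):
    k=m&(abs(F[...,1]-y)<8)&white; x=F[...,0][k]; print('x range top white',y,np.percentile(x,[.5,99.5]).round(1))
W=wcloud(w,p,q);G=fx(W); H=W[...,2]*1000
k=(abs(G[...,1])<6)&(G[...,0]>0)&(G[...,0]<112)
for x in range(0,112,4):
    j=k&(abs(G[...,0]-x)<3)&(abs(G[...,1])<3); print(x,j.sum(),H[j].round(0).astype(int)[:6], w['image'][j].mean(0).round(0) if j.any() else '')
E
python3 m2.py
```

```text
10 slot edges 6.7 -8.0 outer 40.7 -42.0
25 slot edges 7.1 -7.9 outer 41.0 -42.4
40 slot edges 7.3 -8.0 outer 40.9 -42.2
55 slot edges 7.2 -7.9 outer 41.0 -42.6
70 slot edges 6.9 -7.9 outer 40.9 -41.9
85 slot edges 7.1 -7.9 outer 42.1 -42.4
x range top white -25 [  0.4 118.3]
x range top white 25 [  0.4 118.5]
0 3 [8 8 9] [118. 100.  59.]
4 8 [8 8 9 9 9 8] [82. 73. 52.]
8 6 [8 7 7 8 8 9] [73. 66. 52.]
12 5 [8 9 8 7 9] [123. 103.  62.]
16 9 [7 9 9 8 9 8] [112.  97.  66.]
20 16 [8 7 7 9 8 8] [74. 74. 69.]
24 15 [6 7 8 8 8 9] [63. 68. 70.]
28 17 [8 7 7 7 7 8] [64. 70. 72.]
32 17 [8 9 7 8 7 8] [65. 70. 72.]
36 15 [7 8 8 7 8 8] [59. 64. 66.]
40 30 [7 8 7 8 8 7] [75. 77. 79.]
44 34 [8 8 8 7 8 8] [110. 110. 114.]
48 18 [19 19 20 20 18 20] [171. 169. 177.]
52 15 [19 21 20 20 22 21] [171. 169. 177.]
56 15 [20 21 21 19 20 19] [182. 180. 188.]
60 18 [18 20 19 20 20 20] [185. 183. 191.]
64 17 [19 19 20 20 21 20] [177. 175. 183.]
68 14 [19 19 20 21 21 20] [175. 173. 180.]
72 13 [18 20 20 18 19 18] [179. 177. 184.]
76 16 [19 19 20 21 19 19] [181. 180. 187.]
80 16 [19 19 20 18 18 18] [167. 165. 172.]
84 4 [19 21 20 20] [136. 135. 141.]
88 4 [ 7  8  8 10] [123. 125. 128.]
92 12 [ 8  8 10  7  7  8] [78. 81. 84.]
96 13 [7 8 7 8 7 8] [60. 64. 66.]
100 16 [7 7 7 8 7 7] [60. 64. 65.]
104 69 [8 8 8 9 7 7] [122. 127. 127.]
108 32 [10 14 13 17 20 22] [171. 175. 175.]
```

```bash
python3 - <<'E'
from h import *
plan([(.5438,.1104,.10,173.7),(.5438,.1104,.0465,173.7,30)],grip=0)
a=np.radians(-6.3); print(30*np.array([-np.sin(a),np.cos(a)]))
E
```

```text
[[-18.4, 8.9, 38, -4, 0], [-18.9, 7.6, 38, -4, 0], [-19.4, 6.2, 38, -4, 0], [-19.8, 4.9, 38, -4, 0], [-20.1, 3.5, 38, -4, 0]]
[[-20.3, 2, 37.9, -4, 0], [0, 0, 26.8, 0, 0], [0, 0, 26.7, 0, 0]]
end [543.8 110.4  46.5] 173.7 8
[ 3.29202933 29.81882866]
```

>>> arm_command([
  [-18.4,9,38,-4,0],
  [-19,7.5,38,-4,0],
  [-19.4,6.2,38,-4,0],
  [-19.8,5,38,-4,0],
  [-20,3.5,38,-4,0],
], force=20)

```text
time: 3.0
tcp_pos: [0.5248, 0.1097, 0.1369]
ee_rot: [0.0, 0.09, 0.996, -0.0]
contact_force: [-0.1, -0.5, 0.2]
width: 0.0427
```

>>> arm_command([
  [-20.3,2,38,-4,0],
  [0,0,0,0,0],
  [0,0,15,0,0],
  [0,0,0,0,0],
])

```text
time: 3.4
tcp_pos: [0.5436, 0.1091, 0.0847]
ee_rot: [-0.0, 0.056, 0.998, -0.0]
contact_force: [-0.2, 0.2, -0.5]
width: 0.0425
```

```bash
python3 - <<'E'
from h import *
s=state(); print(s['time'],s['tcp_pos'].round(4),yaw_of(s['ee_rot']),s['q'].round(2),s['contact_force'].round(1),s['width'])
plan([(.5438,.1104,.0465,173.7,20)],grip=0)
w,p,q=wtake(); save(w,'w2.png')
E
```

```text
3.4 [0.5436 0.1091 0.0847] 173.55086832384507 [-0.04 -0.01 -0.28  1.29 -0.    0.07] [-0.2  0.2 -0.5] 0.04251129045054866
[[0, 0.7, 19.1, -0.1, 0], [-0.1, 0.6, 19.1, 0, 0]]
end [543.8 110.4  46.5] 173.7 2
```

View pics/w2.png

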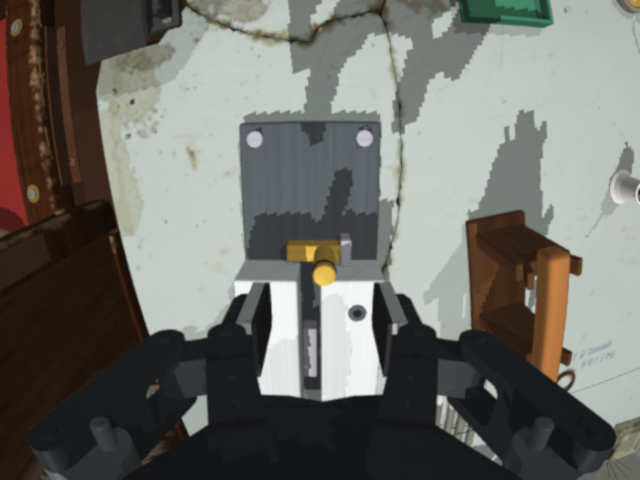

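The wrist view shows the brass post (324,272) midway between the fingers, with the slot and key (311,350) in line. I'll descend, pinch and slide.

>>> arm_command([
  [0,1,19,0,0],
  [0,0,19,0,0],
  [0,0,0,0,-1],
  [0,0,0,0,-1],
  [0,0,0,0,-1],
], force=20)

```text
time: 3.95
tcp_pos: [0.5449, 0.1107, 0.049]
ee_rot: [0.001, 0.055, 0.998, -0.0]
contact_force: [-1.2, -0.3, 1.5]
width: 0.01
```

>>> arm_command([
  [0,0,0,0,-1],
  [0,6,0,0,-1],
  [0,8,0,0,-1],
  [0,8,0,0,-1],
  [0,0,0,0,-1],
])

```text
time: 4.45
tcp_pos: [0.5475, 0.1335, 0.0489]
ee_rot: [0.001, 0.055, 0.999, 0.0]
contact_force: [-2.5, 1.1, 6.4]
width: 0.0103
```

>>> arm_command([
  [0,5,-1,0,-1],
  [0,3,0,0,-1],
  [0,1,0,0,-1],
  [0,0,0,0,-1],
])

```text
time: 4.85
tcp_pos: [0.5481, 0.1401, 0.0489]
ee_rot: [0.0, 0.056, 0.998, -0.002]
contact_force: [-2.7, -9.0, 4.6]
width: 0.0102
```

```bash
python3 - <<'E'
from h import *
s=state(); print(s['time'],s['tcp_pos'].round(4),yaw_of(s['ee_rot']),s['contact_force'].round(1),s['width'])
w,p,q=wtake(); W=wcloud(w,p,q)
from m2 import fx
hsv=cv2.cvtColor(w['image'],cv2.COLOR_RGB2HSV).astype(int); br=(hsv[...,0]>12)&(hsv[...,0]<32)&(hsv[...,1]>130)
F=fx(W,(551.35,101.55)); k=br&(abs(F[...,0]+8)<12)&(abs(F[...,1]-25)<40)
lo=k&(W[...,2]<.03)&(W[...,2]>.012)
print('bar y range',np.percentile(F[lo][:,1],[1,99]).round(1),lo.sum()); hi=k&(W[...,2]>.03); print('post',F[hi].mean(0).round(1),hi.sum())
E
```

```text
4.85 [0.5481 0.1401 0.0489] 173.6302172826697 [-2.7 -9.   4.6] 0.010224943209250494
10 slot edges 7.2 -7.7 outer 40.3 -42.1
25 slot edges 32.1 -34.1 outer 40.3 -42.2
40 slot edges 28.3 -22.7 outer 40.9 -26.3
55 slot edges 28.4 -29.8 outer 40.5 -36.3Traceback (most recent call last):
  File "<stdin>", line 4, in <module>
  File "m2.py", line 10, in <module>
    print(x,'slot edges',np.percentile(L,1).round(1),np.percentile(R,99).round(1),'outer',L.max().round(1),R.min().round(1))
                         ~~~~~~~~~~~~~^^^^^
    return _quantile_unchecked(
        a, q, axis, out, overwrite_input, method, keepdims, weights)
    return _ureduce(a,
                    func=_quantile_ureduce_func,
    ...<5 lines>...
                    overwrite_input=overwrite_input,
                    method=method)
    r = func(a, **kwargs)
    result = _quantile(arr,
                       quantiles=q,
    ...<2 lines>...
                       out=out,
                       weights=wgt)
    slices_having_nans = np.isnan(arr[-1, ...])
                                  ~~~^^^^^^^^^
IndexError: index -1 is out of bounds for axis 0 with size 0
```

>>> arm_command([
  [0,0,0,0,-0.3],
  [0,0,0,0,-0.1],
  [0,0,-20,0,0],
  [0,0,-40,0,0],
  [0,0,0,0,0],
])

```text
time: 5.4
tcp_pos: [0.5507, 0.1421, 0.1137]
ee_rot: [0.004, 0.055, 0.998, 0.001]
contact_force: [0.8, -0.6, 1.6]
width: 0.0428
```

```bash
cat >> h.py <<'E'
def fx(W,o=(551.35,101.55),a=-6.3):
    a=np.radians(a); d=W[...,:2]*1000-np.array(o); return np.stack([d[...,0]*np.cos(a)+d[...,1]*np.sin(a),-d[...,0]*np.sin(a)+d[...,1]*np.cos(a)],-1)
def fw(x,y,o=(551.35,101.55),a=-6.3):
    a=np.radians(a); return (o[0]+x*np.cos(a)-y*np.sin(a))/1000,(o[1]+x*np.sin(a)+y*np.cos(a))/1000
E
python3 - <<'E'
from h import *
s=state(); print(s['time'],s['tcp_pos'].round(4),yaw_of(s['ee_rot']),s['contact_force'].round(1),s['width'])
w,p,q=wtake(); W=wcloud(w,p,q)
hsv=cv2.cvtColor(w['image'],cv2.COLOR_RGB2HSV).astype(int); br=(hsv[...,0]>12)&(hsv[...,0]<32)&(hsv[...,1]>130)
F=fx(W); k=br&(abs(F[...,0]+8)<12)&(abs(F[...,1]-25)<40)
lo=k&(W[...,2]<.03)&(W[...,2]>.012)
print('bar y range',np.percentile(F[lo][:,1],[1,99]).round(1),lo.sum()); hi=k&(W[...,2]>.052); print('post',F[hi].mean(0).round(1),hi.sum())
v,u=np.mgrid[:480,:640]
# handle refined
h=(hsv[...,0]>5)&(hsv[...,0]<22)&(hsv[...,1]>130)&(hsv[...,2]>130)&(abs(W[...,2]-.083)<.005)&(abs(W[...,1]-.23)<.04)
X=wplane(w,p,q,.083)[h][:,:2].astype(np.float32)*1000; print('handle',cv2.minAreaRect(X),h.sum(),u[h].min(),u[h].max(),v[h].min(),v[h].max())
r=(abs(W[...,2]-.079)<.004)&(abs(W[...,1]-.23)<.04)&(abs(W[...,0]-.58)<.06)&~h; print('rest top',np.nanmin(W[r],0),np.nanmax(W[r],0))
save(w,'w3.png')
E
```

```text
5.4 [0.5507 0.1421 0.1137] 173.70806667799673 [ 0.8 -0.6  1.6] 0.04283340037643505
bar y range [16.9 49.2] 483
post [-10.4  38.1] 308
handle ((568.8362426757812, 228.5874786376953), (62.536376953125, 12.637523651123047), 4.794254779815674) 1969 469 491 233 332
rest top [0.53634756 0.21004054 0.07500352] [0.6115067  0.25054824 0.08297807]
```

View pics/w3.png

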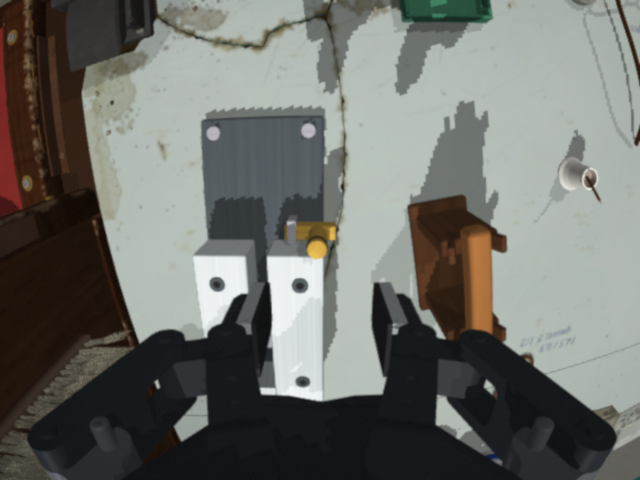

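Keeper post now measures y = 38.1 mm in the fixture frame (30 mm travel), and the mouth is clear. Rest and pick are at (470,270) in the image. Next is the pick.

```bash
python3 - <<'E'
from h import *
plan([(.5805,.2302,.125,184.95),(.5805,.2302,.056,184.95,23)],grip=0)
E
```

```text
[[-10.4, 45.5, -6.8, -5.6, 0], [-14.8, 44.3, -6.8, -5.6, 0], [0, 0, 23, 0, 0], [0, 0, 23, 0, 0], [0, 0, 23, 0, 0]]
end [580.5 230.2  56. ] 184.9 5
```

>>> arm_command([
  [-10.4,45.5,-6.8,-5.6,0],
  [-14.8,44.3,-6.8,-5.6,0],
  [0,0,0,0,0],
  [0,0,0,0,0],
])

```text
time: 5.85
tcp_pos: [0.5779, 0.2307, 0.1206]
ee_rot: [-0.001, -0.043, 0.999, -0.0]
contact_force: [-0.7, 0.1, -0.2]
width: 0.0429
```

```bash
python3 - <<'E'
from h import *
s=state(); print(s['time'],s['tcp_pos'].round(4),yaw_of(s['ee_rot']),s['q'].round(2),s['contact_force'].round(1),s['width'])
plan([(.5805,.2302,.056,184.95,23)],grip=0)
w,p,q=wtake(); W=wcloud(w,p,q)
hsv=cv2.cvtColor(w['image'],cv2.COLOR_RGB2HSV).astype(int)
h=(hsv[...,0]>5)&(hsv[...,0]<22)&(hsv[...,1]>130)&(hsv[...,2]>130)&(abs(W[...,2]-.083)<.005)&(abs(W[...,1]-.23)<.04)
X=wplane(w,p,q,.083)[h][:,:2].astype(np.float32)*1000; print('handle',cv2.minAreaRect(X),h.sum())
r=(abs(W[...,2]-.079)<.003)&(abs(W[...,1]-.23)<.03)&(abs(W[...,0]-.58)<.06)&~h
print('rest x hist',np.histogram(W[r][:,0],bins=np.arange(.53,.632,.006)))
save(w,'w4.png')
E
```

```text
5.85 [0.5779 0.2307 0.1206] -175.027954927054 [ 0.17  0.18 -0.02  1.37  0.    0.08] [-0.7  0.1 -0.2] 0.04290775556130716
[[-0.1, 0, 1.5, -8.4, 0], [-0.1, 0, 1.5, -8.4, 0], [0, 0, 1.5, -8.4, 0], [0, 0, 1.5, -8.4, 0], [0, -0.1, 1.5, -8.4, 0]]
[[0, -0.1, 1.5, -8.4, 0], [0, -0.1, 1.5, -8.4, 0], [0, -0.1, 1.5, -8.4, 0], [0, -0.1, 1.5, -8.4, 0], [0, -0.1, 1.5, -8.4, 0]]
[[0, -0.1, 1.5, -8.4, 0], [0, -0.1, 1.5, -8.4, 0], [0, -0.1, 1.5, -8.4, 0], [0, 0, 1.5, -8.4, 0], [0, 0, 1.5, -8.4, 0]]
[[0, 0, 1.5, -8.4, 0], [0.1, 0, 1.5, -8.4, 0], [0.1, 0, 1.5, -8.4, 0], [0.1, 0, 1.5, -8.4, 0], [0.1, 0, 1.5, -8.3, 0]]
[[0.1, 0, 1.5, -8.4, 0], [0.1, 0, 1.5, -8.3, 0], [0, 0, 1.5, -8.4, 0], [0, 0, 1.5, -8.3, 0], [0, 0, 1.5, -8.4, 0]]
[[0, 0, 1.5, -8.3, 0], [0, 0, 1.5, -8.4, 0], [0, 0.1, 1.5, -8.3, 0], [0, 0.1, 1.5, -8.4, 0], [0, 0.1, 1.5, -8.3, 0]]
[[0, 0.1, 1.5, -8.4, 0], [0, 0.1, 1.5, -8.3, 0], [0, 0.1, 1.5, -8.4, 0], [0, 0.1, 1.5, -8.3, 0], [0, 0, 1.5, -8.4, 0]]
[[0, 0, 1.5, -8.3, 0], [0, 0.1, 1.5, -8.4, 0], [0, 0, 1.5, -8.3, 0], [-0.1, 0, 1.5, -8.4, 0], [-0.1, 0, 1.5, -8.3, 0]]
[[0, 0, 1.5, -8.4, 0], [-0.1, 0.1, 1.6, -8.3, 0], [-0.1, 0, 1.5, -8.4, 0]]
end [580.5 230.2  56. ] 185.0 43
handle ((583.352783203125, 230.64410400390625), (89.81008911132812, 12.074813842773438), 4.739395618438721) 2956
rest x hist (array([  0, 150, 222, 220,  37,  28,  27,  29,  29,  26,  33,  46, 179,
       154,  35,  19]), array([0.53 , 0.536, 0.542, 0.548, 0.554, 0.56 , 0.566, 0.572, 0.578,
       0.584, 0.59 , 0.596, 0.602, 0.608, 0.614, 0.62 , 0.626]))
```

View pics/w4.png

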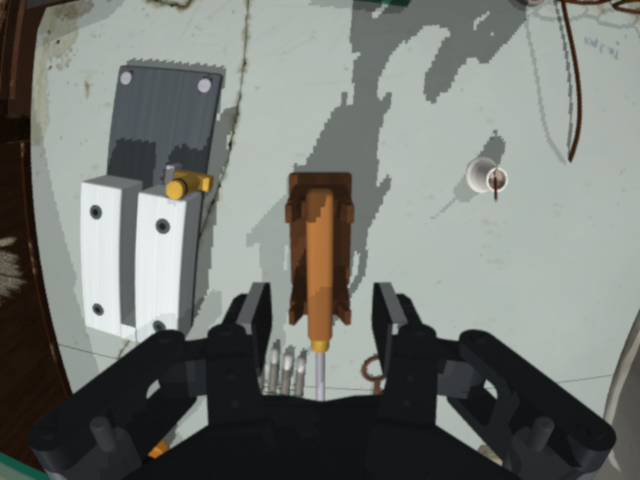

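The view shows the handle centred between the fingers at (320,265), with posts at (320,205) and (320,310), so the grip lies in the gap. I'll descend, stop short, check, then grip.

>>> arm_command([
  [-1,0,20,0,0],
  [0,0,20,0,0],
  [0,0,15,0,0],
  [0,0,9.5,0,0],
  [0,0,0,0,0],
])

```text
time: 6.4
tcp_pos: [0.5783, 0.2292, 0.0558]
ee_rot: [-0.001, -0.042, 0.999, -0.0]
contact_force: [-0.9, 0.2, -0.7]
width: 0.0429
```

>>> arm_command([
  [0,0,0,0,-1],
  [0,0,0,0,-1],
  [0,0,0,0,-1],
  [0,0,0,0,-1],
], force=60)

```text
time: 6.8
tcp_pos: [0.5802, 0.23, 0.0587]
ee_rot: [0.001, -0.043, 0.999, 0.0]
contact_force: [-1.3, 0.1, 5.7]
width: 0.013
```

```bash
sed -i 's/return np.degrees(np.arctan2(R\[1,0\],R\[0,0\]))/return np.degrees(np.arctan2(R[1,0],R[0,0]))%360/' h.py; python3 - <<'E'
from h import *
s=state(); print(s['time'],s['tcp_pos'].round(4),yaw_of(s['ee_rot']),s['contact_force'].round(1),s['width'])
E
```

```text
6.8 [0.5802 0.23   0.0587] 184.88920213009987 [-1.3  0.1  5.7] 0.012955742799153727
```

>>> arm_command([
  [0,0,-5,0,-1],
  [0,0,-15,0,-1],
  [0,0,-20,0,-1],
  [0,0,-22,0,-1],
  [0,0,0,0,-1],
])

```text
time: 7.3
tcp_pos: [0.5814, 0.2303, 0.1239]
ee_rot: [0.003, -0.043, 0.999, 0.0]
contact_force: [0.4, 0.5, -0.2]
width: 0.013
```

```bash
python3 - <<'E'
from h import *
s=state(); print(s['time'],s['tcp_pos'].round(4),yaw_of(s['ee_rot']),s['contact_force'].round(1),s['width'])
t=take('top'); W=cloud(t); p=s['tcp_pos']*1000; a=np.radians(yaw_of(s['ee_rot'])-180)
d=W[...,:2]*1000-p[:2]; L=np.stack([d[...,0]*np.cos(a)+d[...,1]*np.sin(a),-d[...,0]*np.sin(a)+d[...,1]*np.cos(a)],-1); H=W[...,2]*1000
k=(L[...,0]>55)&(L[...,0]<130)&(abs(L[...,1])<20)&(H>p[2]-60)
for x in range(55,110,6):
    j=k&(abs(L[...,0]-x-3)<3); print(x+3,j.sum(),L[j].mean(0).round(1) if j.any() else '',H[j].round(0)[:8])
x,y=fw(-2,0); plan([(x,y,.116,173.7,30)],grip=-1)
E
```

```text
7.3 [0.5814 0.2303 0.1239] 184.89670985353197 [ 0.4  0.5 -0.2] 0.012992499272422887
58 0  []
64 0  []
70 0  []
76 0  []
82 0  []
88 0  []
94 0  []
100 0  []
106 0  []
112 0  []
[[8.4, -25, 1.1, 2.2, -1], [7.5, -25.4, 1.2, 2.2, -1], [6.5, -25.6, 1.1, 2.3, -1], [5.4, -25.9, 1.2, 2.2, -1], [4.4, -26, 1.1, 2.3, -1]]
end [549.4 101.8 116. ] 173.7 5
```

>>> arm_command([
  [8,-25,1,2.2,-1],
  [7.5,-25.4,1,2.2,-1],
  [6.5,-25.6,1,2.2,-1],
  [5.4,-26,1,2.2,-1],
  [4.4,-26,1,2.4,-1],
])

```text
time: 7.85
tcp_pos: [0.5476, 0.1006, 0.1132]
ee_rot: [-0.001, 0.056, 0.998, -0.0]
contact_force: [1.0, -0.4, -0.6]
width: 0.0126
```

>>> arm_command([
  [0,0,0,0,-1],
  [0,0,0,0,-1],
])

```text
time: 8.05
tcp_pos: [0.5482, 0.1012, 0.1137]
ee_rot: [-0.0, 0.055, 0.998, 0.0]
contact_force: [0.3, 1.1, -0.9]
width: 0.0128
```

```bash
python3 - <<'E'
from h import *
s=state(); print(s['time'],s['tcp_pos'].round(4),yaw_of(s['ee_rot']),s['contact_force'].round(1),s['width'], fx(s['tcp_pos']))
w,p,q=wtake();t=take('top');c=take('scene')
a=cv2.resize(cv2.cvtColor(t['image'],cv2.COLOR_RGB2BGR)[150:270,290:420],None,fx=3,fy=3,interpolation=cv2.INTER_CUBIC)
b=cv2.resize(cv2.cvtColor(c['image'],cv2.COLOR_RGB2BGR)[200:320,280:410],None,fx=3,fy=3,interpolation=cv2.INTER_CUBIC)
d=cv2.cvtColor(w['image'],cv2.COLOR_RGB2BGR)[240:480,190:450]
cv2.imwrite('pics/c5.png',np.vstack([np.hstack([a,b]),np.hstack([d,np.zeros((240,520,3),np.uint8)])]))
E
```

```text
8.05 [0.5482 0.1012 0.1137] 173.64930540774304 [ 0.3  1.1 -0.9] 0.012798252080539183 [-3.10308978 -0.70208142]
```

View pics/c5.png

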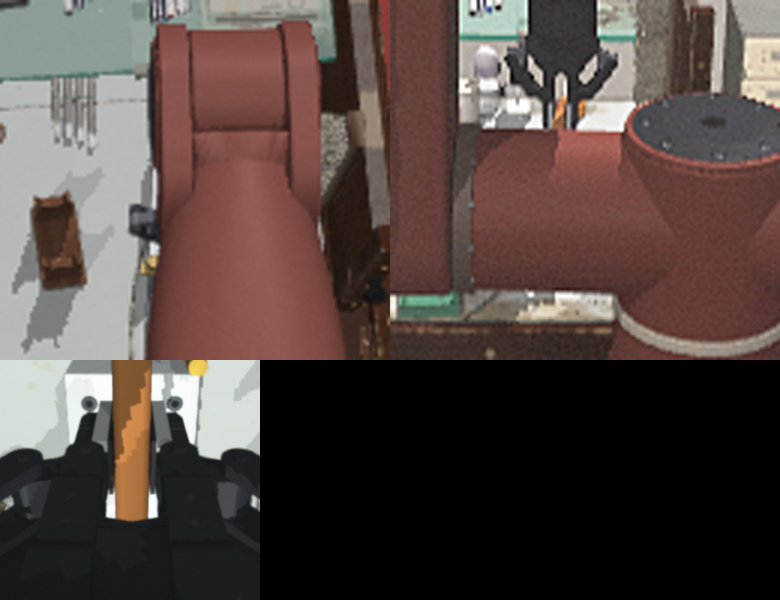

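The wrist crop (lower left) shows the handle at (131,440) midway between the block's edges (66 and 199). The other two views are blocked by the arm. I'll check the handle's level and near end from wrist depth before descending.

```bash
cat > hd.py <<'E'
from h import *
w=load('wrist'); P=np.load('wp.npz'); p,q=P['p'],P['q']; W=wcloud(w,p,q); H=W[...,2]
hsv=cv2.cvtColor(w['image'],cv2.COLOR_RGB2HSV).astype(int)
a=np.radians(yaw_of(q)-180); d=W[...,:2]*1000-p[:2]*1000
L=np.stack([d[...,0]*np.cos(a)+d[...,1]*np.sin(a),-d[...,0]*np.sin(a)+d[...,1]*np.cos(a)],-1)
m=(hsv[...,0]>3)&(hsv[...,0]<24)&(hsv[...,1]>110)&(abs(L[...,1])<12)&(abs(L[...,0])<70)&(abs(H-p[2]-.024)<.012)
x,y,z=L[m][:,0],L[m][:,1],(H[m]-p[2])*1000
print(m.sum(),'x',np.percentile(x,[.5,99.5]).round(1))
top=m&(hsv[...,2]>0)
for c in range(-45,20,8):
    j=abs(x-c)<3
    if j.sum()>5: print(c,j.sum(),'y',np.percentile(y[j],[2,98]).round(1),'z',np.median(z[j]).round(2))
print('pitch deg',np.degrees(np.polyfit(x,z,1)[0]),'fit z0',np.polyfit(x,z,1)[1])
E
python3 hd.py; python3 - <<'E'
from h import *
x,y=fw(-2,0); plan([(x,y,.0745,173.7,20)],grip=-1)
E
```

```text
6848 x [-43.6  32.7]
-45 392 y [-5.2  6.4] z 21.29
-37 682 y [-5.9  7. ] z 24.1
-29 617 y [-5.6  7. ] z 24.06
-21 587 y [-5.8  6.8] z 24.1
-13 593 y [-6.   7.4] z 24.04
-5 505 y [-5.7  7. ] z 23.99
3 473 y [-5.9  6.9] z 23.99
11 430 y [-5.7  7. ] z 23.97
19 390 y [-5.5  6.8] z 23.97
pitch deg 0.8583995612219019 fit z0 23.886418014526743
[[-0.4, -0.2, 19.8, 0, -1], [-0.5, -0.1, 19.8, 0.1, -1]]
end [549.4 101.8  74.5] 173.7 2
```

>>> arm_command([
  [-3.5,0,0,0,-1],
  [0,0,18,0,-1],
  [0,0,15,0,-1],
  [0,0,10,0,-1],
  [0,0,0,0,-1],
])

```text
time: 8.7
tcp_pos: [0.5507, 0.1013, 0.0692]
ee_rot: [-0.002, 0.055, 0.998, -0.0]
contact_force: [-1.2, 0.2, -1.4]
width: 0.0123
```

>>> arm_command([
  [0,0,8,0,-1],
  [0,0,6,0,-1],
  [0,0,0,0,-1],
])

```text
time: 9.0
tcp_pos: [0.5516, 0.101, 0.0566]
ee_rot: [-0.0, 0.055, 0.998, -0.0]
contact_force: [-0.3, -0.1, -0.9]
width: 0.0132
```

>>> arm_command([
  [4,0,1,0,-1],
  [8,0,0,0,-1],
  [12,0,0,0,-1],
  [12,0,0,0,-1],
  [12,0,0,0,-1],
])

```text
time: 9.5
tcp_pos: [0.5036, 0.1065, 0.0567]
ee_rot: [0.0, 0.055, 0.998, -0.0]
contact_force: [-0.1, -0.2, -0.7]
width: 0.0131
```

>>> arm_command([
  [12,0,0,0,-1],
  [12,0,0,0,-1],
  [12,0,0,0,-1],
  [10,0,0,0,-1],
  [8,0,0,0,-1],
])

```text
time: 10.0
tcp_pos: [0.45, 0.1124, 0.0567]
ee_rot: [0.0, 0.055, 0.998, -0.0]
contact_force: [0.2, 0.3, -0.2]
width: 0.0129
```

```bash
python3 - <<'E'
from h import *
s=state(); print(s['time'],s['tcp_pos'].round(4),yaw_of(s['ee_rot']),s['contact_force'].round(1),s['width'], fx(s['tcp_pos']))
w,p,q=wtake()
E
python3 hd.py
```

```text
10.0 [0.45   0.1124 0.0567] 173.70087155490094 [ 0.2  0.3 -0.2] 0.012928912573762106 [-101.9479196    -0.32105067]
6846 x [-43.6  32.6]
-45 360 y [-5.   6.3] z 21.65
-37 657 y [-5.5  6.9] z 24.07
-29 625 y [-5.6  7. ] z 24.06
-21 585 y [-5.8  7.1] z 24.0
-13 598 y [-6.   7.3] z 24.02
-5 513 y [-5.7  7.1] z 24.0
3 478 y [-5.9  6.9] z 23.99
11 425 y [-5.7  7. ] z 24.04
19 393 y [-5.8  7.2] z 23.95
pitch deg 0.7131228369433178 fit z0 23.918443763866968
```

>>> arm_command([
  [8,0,0,0,-1],
  [6,0,0,0,-1],
  [3,0,0,0,-1],
  [1,0,0,0,-1],
  [0,0,0,0,-1],
])

```text
time: 10.55
tcp_pos: [0.4328, 0.1142, 0.0564]
ee_rot: [0.0, 0.055, 0.998, -0.0]
contact_force: [-0.3, 0.5, -0.5]
width: 0.0128
```

```bash
python3 - <<'E'
from h import *
s=state(); print(s['time'],s['tcp_pos'].round(4),yaw_of(s['ee_rot']),s['contact_force'].round(1), fx(s['tcp_pos']))
c=take('scene');t=take('top');w,p,q=wtake()
a=cv2.cvtColor(t['image'],cv2.COLOR_RGB2BGR)[170:290,280:410]; b=cv2.cvtColor(c['image'],cv2.COLOR_RGB2BGR)[200:320,280:410]
f=lambda i,k:cv2.resize(i,None,fx=k,fy=k,interpolation=cv2.INTER_CUBIC)
d=cv2.cvtColor(w['image'],cv2.COLOR_RGB2BGR)[230:470,190:450]
cv2.imwrite('pics/c6.png',np.vstack([np.hstack([f(a,3),f(b,3)]),np.hstack([d,np.zeros((240,520,3),np.uint8)])]))
E
```

```text
10.55 [0.4328 0.1142 0.0564] 173.68921010647952 [-0.3  0.5 -0.5] [-119.23036174   -0.40863089]
```

View pics/c6.png

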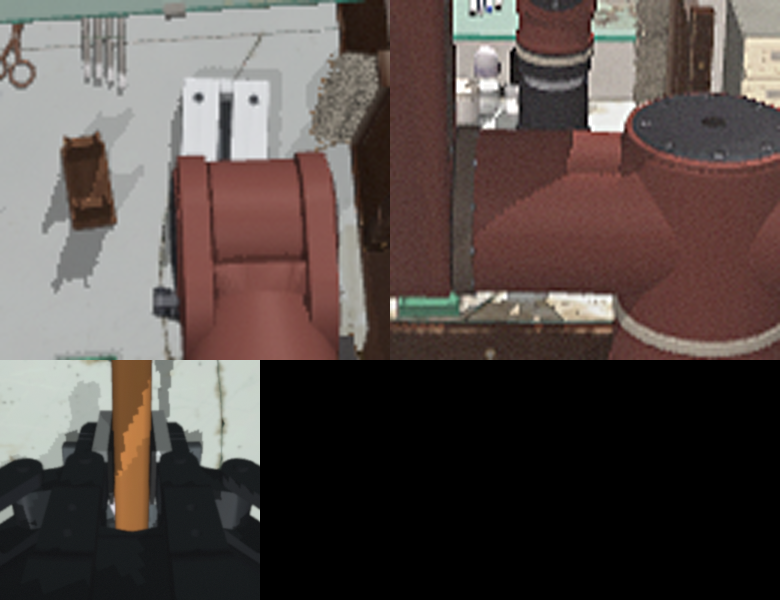

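The top view shows the slot empty at (226,120), so the key is out. I'll back the hook off 3 mm, lift, and take the pick to its rest.

>>> arm_command([
  [-3,0,0,0,-1],
  [0,0,-10,0,-1],
  [0,0,-25,0,-1],
  [0,0,-40,0,-1],
  [0,0,0,0,-1],
])

```text
time: 11.2
tcp_pos: [0.4387, 0.1138, 0.1372]
ee_rot: [0.004, 0.055, 0.998, 0.0]
contact_force: [1.2, 0.5, -0.5]
width: 0.013
```

```bash
python3 - <<'E'
from h import *
s=state(); print(s['time'],s['tcp_pos'].round(4),yaw_of(s['ee_rot']),s['contact_force'].round(1), fx(s['tcp_pos']))
plan([(.5802,.2300,.13,184.9,38)],grip=-1)
E
```

```text
11.2 [0.4387 0.1138 0.1372] 173.69197924125473 [ 1.2  0.5 -0.5] [-113.34672099   -0.15634032]
[[-25.6, 26.2, 1.4, -2.2, -1], [-26.6, 25.2, 1.4, -2.3, -1], [-27.5, 24.1, 1.5, -2.2, -1], [-28.5, 23.1, 1.4, -2.3, -1], [-29.3, 21.8, 1.5, -2.2, -1]]
end [580.2 230.  130. ] 184.9 5
```

>>> arm_command([
  [-25.6,26,1.4,-2.2,-1],
  [-26.6,25,1.4,-2.3,-1],
  [-27.5,24,1.4,-2.2,-1],
  [-28.5,23,1.4,-2.3,-1],
  [-29,22,1.4,-2.2,-1],
])

```text
time: 11.7
tcp_pos: [0.5782, 0.2307, 0.1242]
ee_rot: [0.0, -0.043, 0.999, -0.0]
contact_force: [0.7, -0.4, -0.3]
width: 0.0127
```

>>> arm_command([
  [0,0,0,0,-1],
  [0,0,0,0,-1],
  [0,0,0,0,-1],
])

```text
time: 12.0
tcp_pos: [0.5766, 0.2293, 0.1247]
ee_rot: [-0.0, -0.042, 0.999, -0.0]
contact_force: [0.2, -0.4, -1.1]
width: 0.0131
```

```bash
python3 - <<'E'
from h import *
s=state(); print(s['time'],s['tcp_pos'].round(4),yaw_of(s['ee_rot']),s['contact_force'].round(1))
plan([(.5802,.2300,.085,184.9,38)],grip=-1)
w,p,q=wtake(); W=wcloud(w,p,q); F=fx(W); H=W[...,2]
k=(F[...,0]>-85)&(F[...,0]<-16)&(abs(F[...,1])<40)&(abs(H-.02)<.004)
X=F[k].astype(np.float32); print('key?',k.sum(),cv2.minAreaRect(X) if k.sum()>5 else '')
save(w,'w7.png')
E
python3 hd.py
```

```text
12.0 [0.5766 0.2293 0.1247] 184.86488609772377 [ 0.2 -0.4 -1.1]
[[-1.8, 0.2, 19.8, 0, -1], [-1.9, 0.2, 19.9, 0, -1]]
end [580.2 230.   85. ] 184.9 2
key? 736 ((-37.05998992919922, -0.340423583984375), (62.487144470214844, 19.332122802734375), 34.31925582885742)
6973 x [-43.5  32.9]
-45 381 y [-4.9  6.8] z 21.0
-37 696 y [-5.6  7.5] z 23.97
-29 647 y [-5.7  7.7] z 23.95
-21 612 y [-5.5  7.5] z 23.98
-13 593 y [-5.7  7.6] z 23.95
-5 504 y [-5.4  7.4] z 23.94
3 476 y [-5.6  7.2] z 23.9
11 425 y [-5.4  7.3] z 23.89
19 401 y [-5.6  7.2] z 23.89
pitch deg 0.9401607144373958 fit z0 23.807111948437036
```

View pics/w7.png

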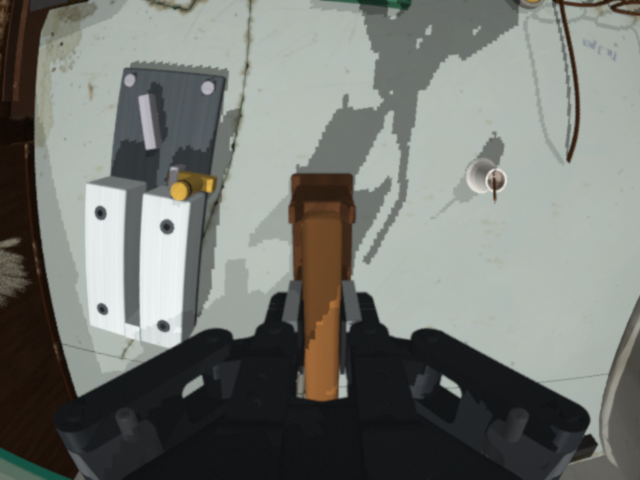

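The key lies on the plate at (149,122), clear of the mouth. The pick is level in the grip, unchanged. I'll lower it into the rest at the recorded grip pose.

>>> arm_command([
  [-3.5,0.7,15,0,-1],
  [0,0,18,0,-1],
  [0,0,15,0,-1],
  [0,0,0,0,-1],
])

```text
time: 12.45
tcp_pos: [0.5784, 0.23, 0.0732]
ee_rot: [-0.002, -0.042, 0.999, -0.0]
contact_force: [-0.6, -0.0, -1.2]
width: 0.0127
```

>>> arm_command([
  [-1,0,8,0,-1],
  [0,0,4,0,-1],
  [0,0,0,0,-1],
])

```text
time: 12.75
tcp_pos: [0.5813, 0.2307, 0.064]
ee_rot: [-0.0, -0.043, 0.999, -0.0]
contact_force: [-0.6, 0.7, -0.7]
width: 0.0128
```

>>> arm_command([
  [0.5,0,3,0,-1],
  [0,0,1,0,-1],
  [0,0,0,0,-1],
])

```text
time: 13.05
tcp_pos: [0.5809, 0.2307, 0.0604]
ee_rot: [0.0, -0.043, 0.999, -0.0]
contact_force: [0.2, -0.1, -0.5]
width: 0.0127
```

>>> arm_command([
  [0,0,1,0,-1],
  [0,0,0,0,-1],
  [0,0,0,0,-1],
])

```text
time: 13.35
tcp_pos: [0.5809, 0.2307, 0.0594]
ee_rot: [0.0, -0.043, 0.999, -0.0]
contact_force: [1.0, -0.0, -0.9]
width: 0.0129
```

>>> arm_command([
  [0,0,0.5,0,-1],
  [0,0,0,0,-0.6],
  [0,0,0,0,-0.4],
  [0,0,0,0,0],
  [0,0,0,0,0],
])

```text
time: 13.85
tcp_pos: [0.5809, 0.2307, 0.0589]
ee_rot: [0.0, -0.043, 0.999, -0.0]
contact_force: [1.2, -0.4, -0.1]
width: 0.0426
```

>>> arm_command([
  [0,0,-20,0,0],
  [0,0,-30,0,0],
  [0,0,-30,0,0],
  [0,0,0,0,0],
])

```text
time: 14.25
tcp_pos: [0.5833, 0.2311, 0.144]
ee_rot: [0.004, -0.043, 0.999, 0.0]
contact_force: [0.8, 0.0, 1.0]
width: 0.0429
```

```bash
cat > key.py <<'E'
from h import *
s=state(); print(s['time'],s['tcp_pos'].round(4),yaw_of(s['ee_rot']),s['contact_force'].round(1),s['width'])
w,p,q=wtake(); W=wcloud(w,p,q); H=W[...,2]; hsv=cv2.cvtColor(w['image'],cv2.COLOR_RGB2HSV).astype(int)
F=fx(W)
k=(F[...,0]>-78)&(F[...,0]<-18)&(abs(F[...,1])<32)&(abs(H-.02)<.0045)&(hsv[...,1]<60)&(hsv[...,2]>110)
n,l,st,_=cv2.connectedComponentsWithStats(k.astype(np.uint8)); k=l==1+np.argmax(st[1:,4])
G=wplane(w,p,q,.02); X=G[k][:,:2].astype(np.float32)*1000; c=cv2.minAreaRect(X)
v,u=np.where(k); print('key world',c,k.sum(),'px',u.mean(),v.mean(),'fixture',fx(np.array([[c[0][0],c[0][1]]])/1000),'z',np.median(H[k]))
h=(hsv[...,0]>5)&(hsv[...,0]<22)&(hsv[...,1]>130)&(hsv[...,2]>130)&(abs(H-.083)<.005)&(abs(W[...,1]-.23)<.04)
if h.sum()>50: X=wplane(w,p,q,.083)[h][:,:2].astype(np.float32)*1000; print('handle',cv2.minAreaRect(X),h.sum(),np.nanmedian(H[h]))
E
python3 key.py
```

```text
14.25 [0.5833 0.2311 0.144 ] 184.8909502082 [0.8 0.  1. ] 0.04289455031428983
key world ((504.22332763671875, 100.03285217285156), (39.72254943847656, 9.010482788085938), 11.61854362487793) 533 px 155.6641651031895 111.51969981238274 fixture [[-46.67558912  -6.67939863]] z 0.019927946251048212
handle ((584.3243408203125, 231.31732177734375), (90.63178253173828, 11.705368995666504), 5.31139612197876) 2874 0.08264824288113728
```

The pick is back, with its handle at z = 82.6 mm and within 1 mm of where it lay. The key is at fixture (−47, −7), yaw about 11.6°. I'll go over the key.

```bash
python3 - <<'E'
from h import *
plan([(.5042,.1000,.11,191.6,42)],grip=0)
E
```

```text
[[22.3, -30.9, 7.9, -1.7, 0], [23.2, -30.3, 7.9, -1.7, 0], [24.1, -29.6, 7.9, -1.7, 0], [24.9, -28.8, 7.8, -1.6, 0]]
end [504.2 100.  110. ] 191.6 4
```

>>> arm_command([
  [22,-31,5,-1.7,0],
  [23,-30,8,-1.7,0],
  [24,-30,8,-1.7,0],
  [25,-29,8,-1.6,0],
  [0,0,0,0,0],
])

```text
time: 14.8
tcp_pos: [0.4997, 0.0969, 0.1068]
ee_rot: [-0.003, -0.1, 0.995, -0.0]
contact_force: [0.4, -0.3, 0.5]
width: 0.0429
```

>>> arm_command([
  [0,0,0,0,0],
  [0,0,0,0,0],
])

```text
time: 15.0
tcp_pos: [0.5037, 0.0999, 0.1099]
ee_rot: [0.0, -0.101, 0.995, 0.0]
contact_force: [-0.5, -0.4, 0.3]
width: 0.0429
```

```bash
python3 key.py; python3 - <<'E'
from h import *
plan([(.5042,.1000,.05,191.6,42)],grip=0); save(load('wrist'),'w8.png')
E
```

```text
15.0 [0.5037 0.0999 0.1099] 191.58794212525711 [-0.5 -0.4  0.3] 0.04292777914496069
key world ((503.49749755859375, 99.26367950439453), (39.134979248046875, 8.049071311950684), 11.63060188293457) 751 px 319.0213049267643 239.4953395472703 fixture [[-47.31263124  -7.52357469]] z 0.0197971521297641
handle ((587.8131103515625, 227.83551025390625), (62.29566955566406, 12.739493370056152), 12.20444107055664) 231 0.08246397843656594
[[-0.2, -0.1, 30, 0, 0], [-0.2, -0.1, 30, 0, 0]]
end [504.2 100.   50. ] 191.6 2
```

View pics/w8.png

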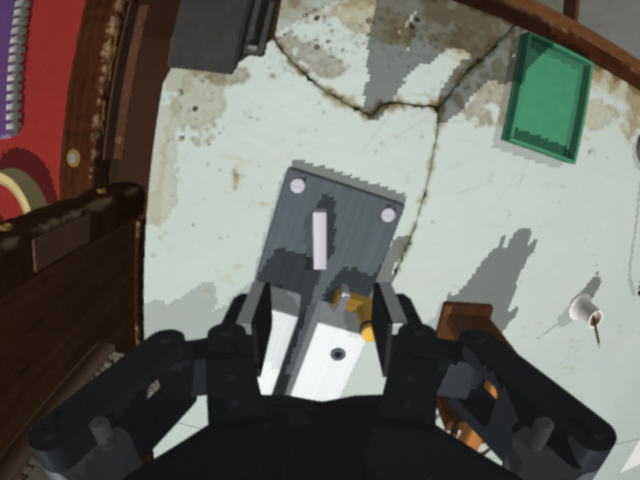

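The key at (319,240) is upright in the view, aligned with the tool and midway between the fingers. The keeper at (355,305) is well clear. I'll descend and grip.

>>> arm_command([
  [0,-0.5,30,0,0],
  [0,0,30,0,0],
  [0,0,20,0,0],
  [0,0,10,0,0],
  [0,0,0,0,0],
])

```text
time: 15.55
tcp_pos: [0.5026, 0.0995, 0.0187]
ee_rot: [-0.001, -0.101, 0.995, 0.0]
contact_force: [-1.0, 0.2, 0.4]
width: 0.0427
```

>>> arm_command([
  [0,0,0,0,0],
  [0,0,0,0,0],
])

```text
time: 15.75
tcp_pos: [0.5044, 0.099, 0.0213]
ee_rot: [0.001, -0.101, 0.995, -0.0]
contact_force: [-0.5, -1.2, 0.7]
width: 0.0431
```

>>> arm_command([
  [0,0,6,0,0],
  [0,0,3.5,0,0],
  [0,0,0,0,0],
  [0,0,0,0,-0.5],
  [0,0,0,0,-1],
], force=30)

```text
time: 16.25
tcp_pos: [0.5033, 0.0989, 0.0105]
ee_rot: [0.0, -0.101, 0.995, -0.0]
contact_force: [-0.3, -0.0, 0.4]
width: 0.0143
```

>>> arm_command([
  [0,0,0,0,-1],
  [0,0,0,0,-1],
  [0,0,0,0,-1],
])

```text
time: 16.55
tcp_pos: [0.5035, 0.0989, 0.0106]
ee_rot: [0.0, -0.101, 0.995, -0.0]
contact_force: [-0.6, -0.4, 2.9]
width: 0.0078
```

>>> arm_command([
  [0,0,-8,0,-1],
  [0,0,-20,0,-1],
  [0,0,-30,0,-1],
  [0,0,0,0,-1],
  [0,0,0,0,-1],
], force=40)

```text
time: 17.05
tcp_pos: [0.5039, 0.0989, 0.0692]
ee_rot: [0.001, -0.101, 0.995, -0.0]
contact_force: [-1.1, 0.2, -0.3]
width: 0.0075
```

```bash
cat > tr.py <<'E'
from h import *
s=state(); print(s['time'],s['tcp_pos'].round(4),yaw_of(s['ee_rot']),s['contact_force'].round(1),s['width'])
w,p,q=wtake(); W=wcloud(w,p,q); H=W[...,2]; hsv=cv2.cvtColor(w['image'],cv2.COLOR_RGB2HSV).astype(int)
m=(hsv[...,0]>60)&(hsv[...,0]<95)&(hsv[...,1]>70)&(abs(W[...,0]-.368)<.07)&(abs(W[...,1]-.246)<.06)
G=wplane(w,p,q,.013); r=m&(H>.009)
if r.sum()>50: X=W[r][:,:2].astype(np.float32)*1000; print('tray rim',cv2.minAreaRect(X),r.sum())
# key in the grip: points near TCP
L=(np.stack([W[...,i]-p[i] for i in range(3)],-1)*1000); k=(np.hypot(L[...,0],L[...,1])<30)&(abs(L[...,2])<25)&(hsv[...,1]<60)&(hsv[...,2]>120)
if k.sum(): print('key near tcp',k.sum(),np.nanmedian(L[k],0).round(1))
E
python3 tr.py; python3 -c "
from h import *
plan([(.368,.2458,.06,180,45)],grip=-1)"
```

```text
17.05 [0.5039 0.0989 0.0692] 191.59167047337255 [-1.1  0.2 -0.3] 0.007463247187259099
tray rim ((366.27386474609375, 245.16563415527344), (84.84271240234375, 65.81599426269531), 0.165939062833786) 2409
key near tcp 1023 [5.6 1.6 9.2]
[[20.6, 34.2, 1.6, 2.3, -1], [21.9, 33.4, 1.6, 2.3, -1], [23.3, 32.4, 1.7, 2.3, -1], [24.5, 31.5, 1.6, 2.3, -1], [25.8, 30.5, 1.7, 2.4, -1]]
end [368.  245.8  60. ] 180.0 5
```

>>> arm_command([
  [20.6,34,1.6,2.3,-1],
  [22,33.4,1.6,2.3,-1],
  [23.3,32.4,1.6,2.3,-1],
  [24.5,31.5,1.6,2.3,-1],
  [26.5,30,1.6,2.4,-1],
])

```text
time: 17.6
tcp_pos: [0.3654, 0.2457, 0.0591]
ee_rot: [-0.001, 0.001, 1.0, -0.0]
contact_force: [0.7, 0.3, -0.8]
width: 0.0076
```

>>> arm_command([
  [0,0,0,0,-1],
  [0,0,0,0,-1],
  [0,0,0,0,-1],
])

```text
time: 17.9
tcp_pos: [0.3675, 0.2446, 0.0599]
ee_rot: [-0.0, 0.0, 1.0, -0.0]
contact_force: [0.0, 0.1, -0.6]
width: 0.0077
```

```bash
python3 tr.py; python3 -c "
from h import *
plan([(.367,.2456,.02,180,20)],grip=-1)"
```

```text
17.9 [0.3675 0.2446 0.0599] 179.98128949796302 [ 0.   0.1 -0.6] 0.007679054683062263
tray rim ((364.32391357421875, 245.9328155517578), (80.60055541992188, 63.71692657470703), 0.20495174825191498) 2496
key near tcp 2250 [-9.6  1.   9.2]
[[0.4, 0.6, 20, 0, -1], [0.4, 0.6, 20, -0.1, -1]]
end [367.  245.6  20. ] 180.0 2
```

>>> arm_command([
  [0,1,18,0,-1],
  [0,0,15,0,-1],
  [0,0,8,0,-1],
  [0,0,4,0,-1],
  [0,0,0,0,-1],
])

```text
time: 18.45
tcp_pos: [0.3674, 0.2457, 0.0151]
ee_rot: [-0.0, 0.0, 1.0, -0.0]
contact_force: [0.2, -0.2, -0.4]
width: 0.0076
```

>>> arm_command([
  [0,0,0,0,-1],
  [0,0,0,0,-1],
])

```text
time: 18.65
tcp_pos: [0.3679, 0.2462, 0.016]
ee_rot: [0.001, 0.0, 1.0, 0.0]
contact_force: [0.6, 0.7, -0.8]
width: 0.0077
```

>>> arm_command([
  [0,0,4,0,-1],
  [0,0,3,0,-1],
  [0,0,1,0,-1],
  [0,0,0,0,-1],
  [0,0,0,0,-1],
])

```text
time: 19.15
tcp_pos: [0.3673, 0.2461, 0.0073]
ee_rot: [-0.0, 0.0, 1.0, -0.0]
contact_force: [-0.9, -0.0, -1.2]
width: 0.0073
```

>>> arm_command([
  [0,0,1,0,-1],
  [0,0,0,0,-1],
  [0,0,0,0,-1],
])

```text
time: 19.45
tcp_pos: [0.3674, 0.2461, 0.0064]
ee_rot: [0.0, 0.0, 1.0, -0.0]
contact_force: [-0.2, -0.8, -0.2]
width: 0.0073
```

>>> arm_command([
  [0,0,0.7,0,-1],
  [0,0,0,0,-1],
  [0,0,0,0,-1],
])

```text
time: 19.75
tcp_pos: [0.3674, 0.2461, 0.0056]
ee_rot: [0.0, 0.0, 1.0, -0.0]
contact_force: [-0.6, -0.3, -1.1]
width: 0.0076
```

>>> arm_command([
  [0,0,0.3,0,-0.75],
  [0,0,0,0,-0.7],
  [0,0,0,0,-0.6],
  [0,0,0,0,-0.6],
  [0,0,0,0,-0.6],
])

```text
time: 20.25
tcp_pos: [0.3674, 0.2461, 0.0054]
ee_rot: [0.0, 0.0, 1.0, -0.0]
contact_force: [0.2, -0.4, -0.0]
width: 0.017
```

>>> arm_command([
  [0,0,-10,0,-0.6],
  [0,0,-25,0,-0.6],
  [0,0,-40,0,-0.6],
  [0,0,-50,0,-0.6],
  [0,0,-50,0,-0.6],
])

```text
time: 20.75
tcp_pos: [0.3668, 0.2459, 0.1828]
ee_rot: [0.0, 0.0, 1.0, -0.0]
contact_force: [0.8, 0.5, -0.6]
width: 0.0174
```

>>> arm_command([
  [-20,-10,-50,0,-0.6],
  [-20,-10,-40,0,-0.6],
  [0,0,0,0,-0.6],
  [0,0,0,0,-0.6],
])

```text
time: 21.15
tcp_pos: [0.4063, 0.2268, 0.2673]
ee_rot: [0.001, 0.0, 1.0, 0.0]
contact_force: [0.7, 0.5, -0.6]
width: 0.0168
```

```bash
python3 - <<'E'
from h import *
s=state(); print(s['time'],s['tcp_pos'].round(4),s['contact_force'].round(1),s['width'])
w,p,q=wtake(); save(w,'w9.png'); W=wcloud(w,p,q); H=W[...,2]; hsv=cv2.cvtColor(w['image'],cv2.COLOR_RGB2HSV).astype(int)
m=(hsv[...,0]>60)&(hsv[...,0]<95)&(hsv[...,1]>70)&(abs(W[...,0]-.368)<.07)&(abs(W[...,1]-.246)<.06)
print('tray',cv2.minAreaRect(wplane(w,p,q,.012)[m][:,:2].astype(np.float32)*1000))
k=(abs(W[...,0]-.368)<.035)&(abs(W[...,1]-.246)<.025)&(abs(H-.015)<.005)&(hsv[...,1]<60)&(hsv[...,2]>110); print('key',k.sum(),cv2.minAreaRect(wplane(w,p,q,.015)[k][:,:2].astype(np.float32)*1000),np.median(H[k]))
F=fx(W); br=(hsv[...,0]>12)&(hsv[...,0]<32)&(hsv[...,1]>130)&(abs(F[...,0]+8)<12)&(abs(F[...,1]-25)<40)&(H>.05); print('post',br.sum(),F[br].mean(0) if br.any() else '')
h=(hsv[...,0]>5)&(hsv[...,0]<22)&(hsv[...,1]>130)&(hsv[...,2]>130)&(abs(H-.083)<.005)&(abs(W[...,1]-.23)<.04)
if h.sum()>50: print('handle',cv2.minAreaRect(wplane(w,p,q,.083)[h][:,:2].astype(np.float32)*1000),h.sum(),np.median(H[h]))
E
```

```text
21.15 [0.4063 0.2268 0.2673] [ 0.7  0.5 -0.6] 0.016816048880427984
tray ((366.09747314453125, 245.89073181152344), (82.58396911621094, 63.640262603759766), 0.2639602720737457)
key 335 ((367.3624267578125, 246.25701904296875), (39.65510177612305, 8.556575775146484), 0.3370015621185303) 0.014700353471556904
post 71 [-11.7109011   38.53037402]
handle ((581.6028442382812, 231.6985321044922), (89.51586151123047, 13.438360214233398), 5.554291248321533) 740 0.08265571414667117
```

```bash
python3 -c "
from station import job_done; print(job_done())"
```

```text
the job is handed in; nothing more can be done
None
```

The job was done in the order asked and handed in at about 21 s of the 72 s allowed. I pinched the keeper and slid it to its stop. The pick then dragged the key out onto the plate and went back in its rest, and I set the key down in the green tray.

| Item | Last check |
|---|---|
| Keeper post | fixture y = 38.5 mm, so about 30 mm of travel and the mouth is clear |
| Pick handle | about 1 mm and 0.5° from its first pose, top at z = 82.7 mm (83 expected) |
| Key | flat on the tray floor, top at z = 14.7 mm (15 expected), about 1 mm off the tray's centre |
| Tray | centre within 2 mm of its first reading |

**Forces:** the largest wrist force I read was about 10 N, when pressing the keeper against its stop.

**Not checked or disagreeing:**
- The final picture could not be viewed because the 12-picture limit was reached, so those last checks are from camera depth and colour masks only.
- The hook's tip was hidden during the drag. I inferred its position from the grip and confirmed the result when the slot showed empty and the key appeared on the plate.
- The post's x read 2 to 3 mm too near, because only its front side was visible.
- I did not measure the bystander objects again at the end. The arm did not go near them.

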